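# Clear the guide plate and hold the probe in the sample

### The arm

A 6-joint arm with a two-finger parallel gripper is mounted at the origin on the work surface. World frame = base frame: x ahead of the robot, y to its left, z up, the work surface at z = 0. Lengths are in m, angles in rad, forces in N, time in s.
With the tool pointing down it reaches from about 0.35 to 0.875 m from the base axis. Payload 4.2 kg.
Tool frame: the origin (TCP) lies between the finger pads; the fingertips stand 17 mm ahead of it and the grasp point (between the pads) lies 2 mm behind it (ctrl.tips_ahead is the z of the fingertips in the tool frame, in m); z points along the fingers, y is the line along which they close (so a half turn about z gives the same grasp; the last joint's range is limited). The gripper opens to 87 mm and grips with 3 to 60 N. Pads are 19 mm wide; open, the fingers measure 117 mm over their backs; the gripper's body (75 mm by 190 mm) begins 51 mm behind the grasp point.
Start: joints at [-0.891, 0.385, 0.008, 0, -1.194, -0.259], TCP at [0.255, -0.57, 0.24] pointing down, gripper open.
Joint ranges: [-3.14, 3.14], [-1.21, 2.06], [-1.07, 1.41], [-3.16, 2.05], [-2.99, -0.16], [-3.1, 3.1]. Speed limits (rad/s): [2.79, 2.79, 3.14, 3.14, 3.14, 3.14].

### API

Orientations are given as a unit quaternion [w, x, y, z].
In Python, from rig import ctrl gives the robot as it stands.
- The arm moves only by the shell command python3 -m handwheel FILE [OPENING] [FORCE], which reads ROWS from the file FILE. ROWS is one flat JSON list of numbers that holds 1 to 8 rows one after another, with no inner brackets; each row has 4 numbers: dx, dy, dz in m, then a turn about the tool's z in rad; each row is the pose to reach, as a shift and turn from the pose commanded when the command began, along the tool's axes at that moment; what a row does not reach only later rows make up. A row lasts 1/12 s, in which the tool goes at most 0.0417 m and 0.125 rad, less where a joint would pass 70% of its speed; a pose out of reach is approached as far as the arm can. OPENING is the finger opening in m, set as the command begins (- or left out keeps the last). The fingers move at their own pace and stop on an object; FORCE is the grip in N (left out, the last holds). Time passes only in rows, so rows that do not move let the fingers close. It prints the time, the measured TCP pose, the force, the opening and the grip force at its end. Input that does not fit is refused with a message, and nothing moves.
- ctrl.observe(): the state, without advancing time (a new reading comes with each control period).
- ctrl.snapshot(name): name is "side" or "top"; returns a dict with "frame" (420x560x3 uint8, blue, green, red), "fx", "fy", "cx", "cy" (pixels), "dist" ([k1, k2, p1, p2, k3] as OpenCV has them; the pictures are not rectified), "R" (3x3) and "t" (3): a world point X has camera coordinates R X + t. Camera axes: x right, y down, z forward; pixel columns grow to the right and rows downward; lengths in m; the calibration is good to about 2 mm. A picture is of the moment at which its call begins. There is no depth.
- ctrl.sign_off(): hands the job in; it is judged then, once.
The state is a dict: "time_s": time; "qpos": joint angles; "qvel": joint speeds; "tau": joint torques, N m; "tcp_pos": TCP position; "tcp_rot": TCP orientation; "force": force on the tool from outside, world axes, zero at the start; "ft_torque": the same for the moment, N m; "grip_width": finger opening in m; "gripper_force": force on a finger pad.
Only numpy, scipy, OpenCV 4.12 (cv2) and the standard library are available. Lean on these libraries where they do the work, as an engineer would, in place of code of your own. Each camera call takes 0.05 s, during which the arm holds its last target. There are 200 camera calls.

### The job

Broken stopper pieces lie on the guide plate of the sampling station: with the brush, not the fingers, sweep all three off into the yellow catch tray beside it, and stand the brush back upright on the bench. Then take the probe from its parking block and lower it upright through the middle of the guide hole, never touching the station with it, until the red band is level with the top of the plate. Finish while still holding it there in the gripper, still and centred in the hole, and leave the cups, bottle, jar, bowl and spatula where they are.

Things in the scene. Friction and masses are not known exactly. Their poses are not given: they have to be found in the camera images.
- station: fixed: white guide plate on posts, top level 100 mm up, 12 mm thick, no rim, 150 mm along x; along y from 90 mm on the -y side of the guide hole to 70 mm on the +y side; blue 60 mm square round the hole. Below the hole a fixed cup (58 mm wide, rim 68 mm, floor 14 mm up). Yellow open catch tray beside the plate on its +y side. Origin on the table under the hole, z up
- guide_hole (a point): centre of the guide hole (20 mm bore, goes right through the 12 mm plate) at the plate's top, 100 mm above the table; axes as the station
- tray_floor (a point): centre of the catch tray's inner floor, 150 mm from the hole along the station's +y; axes as the station. The tray is 190 mm (x) by 156 mm (y) outside, walls 4 mm thick and 55 mm high above the table, floor 8 mm thick; its near wall stands 2 mm beyond the plate's +y edge
- scrap_a: red broken stopper piece, 24 x 18 x 18 mm, 15 g, at first on the guide plate; origin at its centre
- scrap_b: orange round stopper piece, 25 mm across, 18 mm tall, 15 g, at first on the guide plate; origin at its centre
- scrap_c: red broken stopper piece, 22 x 20 x 16 mm, 15 g, at first on the guide plate; origin at its centre
- brush: bench brush standing on stiff rigid white bristles (120 mm along its x, 36 mm along y, 28 mm tall); wooden back 124 x 40 mm up to 42 mm; upright wooden grip 22 mm square (sides along x and y) from 42 to 118 mm up. Origin at the centre of its underside, z up; about 160 g
- park: grey parking block, 64 mm square, 120 mm tall, fixed, on a blue foot 90 mm square and 6 mm thick, with an 18 mm hole down its middle in which the probe hangs by its collar; origin at the centre of its underside
- probe: probe, about 120 g: steel rod 10 mm across, 111 mm from tip to dark collar (32 mm across, 4 mm thick); green head 24 mm square (sides along x and y) from 115 to 160 mm above the tip; red band 6 mm high on the rod. Origin at the tip, z up the rod. Parked, it hangs upright, collar on the block, tip 9 mm above the table
- probe_tip (a point): lower end of the probe rod, on its axis
- probe_band (a point): middle of the red band, on the rod's axis, 55 mm above the tip
- cup_a: bystander, to be left alone: clear plastic sample cup, empty, 60 mm wide, 60 mm tall, standing on the table; origin at the centre of its underside
- cup_b: bystander, to be left alone: clear plastic sample cup, empty, 60 mm wide, 60 mm tall, standing on the table; origin at the centre of its underside
- bottle: bystander, to be left alone: amber bottle, 64 mm wide, 160 mm tall, standing on the table; origin at the centre of its underside
- jar: bystander, to be left alone: white jar with a blue cap, 64 mm wide, 70 mm tall, standing on the table; origin at the centre of its underside
- dish: bystander, to be left alone: white bowl, 90 mm wide, 35 mm tall, standing on the table; origin at the centre of its underside
- spatula: bystander, to be left alone: spatula lying flat; origin on its long axis
There are look-alikes about, which are no part of the job. Leave any orange or purple look-alike of the brush alone. There is more than one size of the probe; the job needs the smaller.

How it is judged:
By the outcome, as a careful person would: the job done as asked, in the order asked, and still so for the second after the job is handed in, while the arm keeps its last pose, push and grip.
It also fails if it takes over 72 s, if anything falls off the work surface, if the arm or the gripper's body presses on something with over 40 N, if the wrist force passes 120 N, or if a joint passes its speed limit or range.

## Working session

There is one attempt and no reset: what is moved stays moved. The work goes in short steps, Python scripts to look and compute and a shell command to move; the robot and the scene stay as the last step left them, time stands still between calls to the robot, and variables do not carry over. Pictures are saved under pics/ and viewed, at most 10 in all, crops included, and the job is handed in when it is done.

```bash
mkdir -p pics; ls
python3 - <<'E'
from rig import ctrl
import cv2,numpy as np
o=ctrl.observe();print({k:np.round(v,3).tolist() for k,v in o.items()})
for n in("side","top"):
    s=ctrl.snapshot(n);cv2.imwrite(f"pics/{n}0.png",s["frame"])
    print(n,s["fx"],s["cx"],s["cy"],s["dist"],np.round(s["R"],3).tolist(),np.round(-np.array(s["R"]).T@s["t"],3))
E
```

```text
pics
{'time_s': 0.0, 'qpos': [-0.891, 0.386, 0.007, -0.0, -1.194, -0.259], 'qvel': [0.001, -0.002, -0.001, 0.002, 0.002, -0.0], 'tau': [0.001, -39.067, 18.741, 4.22, 0.011, -0.0], 'tcp_pos': [0.255, -0.57, 0.238], 'tcp_rot': [-0.0, -0.209, 0.978, 0.001], 'force': [0.912, 0.543, 0.38], 'ft_torque': [-0.001, 0.033, -0.019], 'gripper_force': 0.0, 'grip_width': 0.087}
side 492.2113639680385 281.25416424768304 217.60556235991183 [-0.01756225  0.          0.          0.          0.        ] [[0.97, -0.241, -0.021], [-0.191, -0.71, -0.678], [0.149, 0.661, -0.735]] [ 0.351 -0.947  1.064]
top 532.4028781808287 283.1601122737229 205.63227389831167 [-0.02275865  0.          0.          0.          0.        ] [[-0.001, -1.0, 0.022], [-0.993, -0.001, -0.121], [0.121, -0.022, -0.992]] [ 0.325 -0.028  1.675]
```

View pics/top0.png

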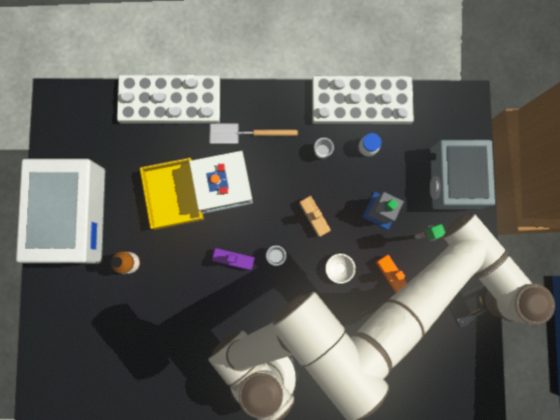

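View pics/side0.png

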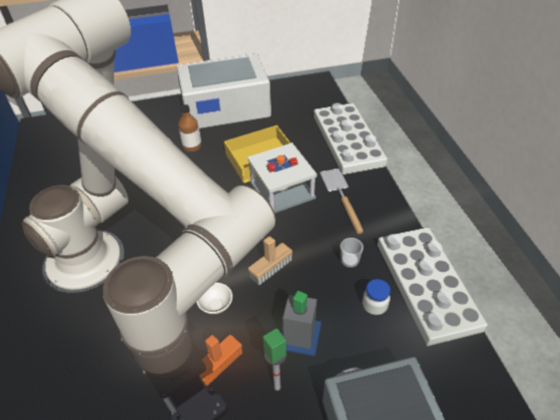

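Candidates:
- Brush: wooden one at top (315,215). Look-alikes are orange (392,272) and purple (233,260).
- Probe: the one in the grey block at top (391,206), side (300,300). Look-alike is the bigger-headed one at top (437,232), side (275,350).
- Scraps: on the plate at top (218,180).

I choose the wooden brush and the parked probe, and will check both in one close crop.

```bash
python3 - <<'E'
import cv2,numpy as np
t=cv2.imread("pics/top0.png");s=cv2.imread("pics/side0.png")
c=lambda im,x,y,w,h:cv2.resize(im[y:y+h,x:x+w],(400,300),interpolation=cv2.INTER_CUBIC)
a=np.hstack([c(t,180,140,80,60+0),c(t,290,180,160,120)])
b=np.hstack([c(s,235,130,100,75),c(s,220,230,120+60,135)])
cv2.imwrite("pics/crop1.png",np.vstack([a,b]))
E
cat > h.py <<'E'
import cv2,numpy as np
from rig import ctrl
def snap(n,save=None):
    s=ctrl.snapshot(n);s["K"]=np.array([[s["fx"],0,s["cx"]],[0,s["fy"],s["cy"]],[0,0,1]])
    s["R"]=np.array(s["R"]);s["t"]=np.array(s["t"]);s["C"]=-s["R"].T@s["t"]
    s["hsv"]=cv2.cvtColor(s["frame"],cv2.COLOR_BGR2HSV)
    if save:cv2.imwrite(f"pics/{save}.png",s["frame"])
    return s
def ray(s,uv):
    p=cv2.undistortPoints(np.array([[uv]],float),s["K"],np.array(s["dist"]))[0,0]
    d=s["R"].T@np.array([p[0],p[1],1]);return s["C"],d/np.linalg.norm(d)
def plane(s,uv,z):
    C,d=ray(s,uv);return C+d*(z-C[2])/d[2]
def tri(s1,uv1,s2,uv2):
    a,d=ray(s1,uv1);b,e=ray(s2,uv2)
    k=np.linalg.lstsq(np.c_[d,-e],b-a,rcond=None)[0]
    P,Q=a+k[0]*d,b+k[1]*e;return (P+Q)/2,np.linalg.norm(P-Q)
def proj(s,X):
    return cv2.projectPoints(np.array([X],float),cv2.Rodrigues(s["R"])[0],s["t"],s["K"],np.array(s["dist"]))[0][0,0]
def mask(s,lo,hi,box=None):
    m=cv2.inRange(s["hsv"],np.array(lo),np.array(hi))
    if box:
        x,y,w,h=box;k=np.zeros_like(m);k[y:y+h,x:x+w]=255;m&=k
    return m
def blobs(m,amin=8):
    n,l,st,ce=cv2.connectedComponentsWithStats(m)
    return [(int(st[i,4]),np.round(ce[i],1),st[i,:4].tolist()) for i in range(1,n) if st[i,4]>=amin]
E
```

```text
(no output)
```

View pics/crop1.png

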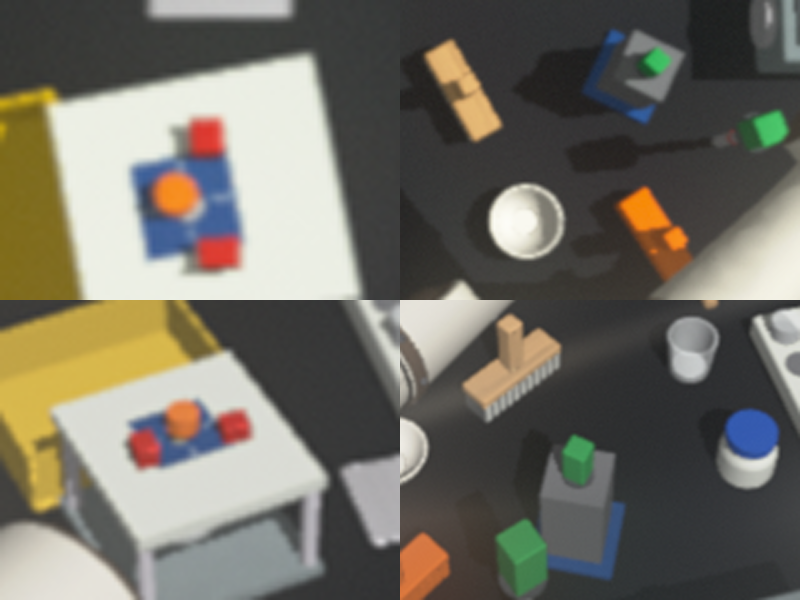

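The crop confirms the choice. The wooden brush stands on white bristles (top ~315,215). The parked probe's head is the smaller green one, and the other probe is larger. There are three scraps on the plate around the blue square. Now I'll measure.

```bash
cat > m1.py <<'E'
from h import *
T=snap("top");S=snap("side")
def rect(s,m,z):
    c=max(cv2.findContours(m,cv2.RETR_EXTERNAL,cv2.CHAIN_APPROX_NONE)[0],key=cv2.contourArea)
    h=cv2.convexHull(c)[:,0]
    P=np.array([plane(s,p,z)[:2] for p in h.astype(float)],np.float32)*1000
    (c0,sz,a)=cv2.minAreaRect(P);return np.round(c0,1),np.round(sz,1),round(a,2)
W=(0,0,150),(180,60,255)
print("plate top",rect(T,mask(T,*W,(185,148,72,68)),.1)," side",rect(S,mask(S,(0,0,165),(180,60,255),(240,135,80,65)),.1))
B=(100,120,50),(130,255,255)
print("blue top",rect(T,mask(T,*B,(195,150,50,55)),.1)," side",rect(S,mask(S,*B,(255,145,55,40)),.1))
print("tray top",rect(T,mask(T,(22,150,60),(32,255,255)),.055))
for nm,lo,hi in(("red",(0,170,120),(5,255,255)),("orange",(6,170,150),(16,255,255))):
    bt=blobs(mask(T,lo,hi,(190,150,60,60)));bs=blobs(mask(S,lo,hi,(240,140,80,60)))
    print(nm,bt,bs)
    for b in bt:print("  T",np.round(plane(T,b[1],.112),3))
    for b in bs:print("  S",np.round(plane(S,b[1],.109),3))
wood=(8,60,80),(20,190,255)
bt=mask(T,*wood,(295,190,42,52));bs=mask(S,*wood,(240,230,60,60))
print("brush T",blobs(bt),rect(T,bt,.042),"S",blobs(bs))
G=(50,100,60),(75,255,255)
gt=blobs(mask(T,*G,(375,190,30,30)));gs=blobs(mask(S,*G,(285,285,30,30)))
print("green",gt,gs, tri(T,gt[0][1],S,gs[0][1]) if gt and gs else "")
print("head top",rect(T,mask(T,*G,(375,190,30,30)),.171),"S",rect(S,mask(S,*G,(285,285,30,30)),.165))
gr=lambda s,b:mask(s,(0,0,75),(180,50,150),b)
print("block T",rect(T,gr(T,(365,188,42,42)),.12))
E
python3 m1.py
```

```text
plate top (array([592.5, 124.3]), array([157.2, 162.5]), 11.53)  side (array([599.4,  90.3]), array([159.2, 238.9]), 7.97)
blue top (array([574.3, 145.8]), array([19.5, 21.5]), 10.21)  side (array([610.6, 123.1]), array([13.4, 11.9]), 74.67)
tray top (array([561.2, 280. ]), array([199.7, 167. ]), 11.72)
red [(27, array([220.9, 167.4]), [219, 165, 5, 6]), (29, array([223.2, 190.3]), [220, 188, 7, 5])] [(23, array([293. , 161.2]), [291, 159, 5, 6]), (23, array([270.6, 166.7]), [269, 164, 4, 7])]
  T [0.63  0.122 0.112]
  T [0.561 0.114 0.112]
  S [0.632 0.122 0.109]
  S [0.562 0.116 0.109]
orange [(45, array([214.4, 178.5]), [211, 175, 8, 8])] [(40, array([280.2, 159.5]), [277, 156, 7, 8])]
  T [0.597 0.141 0.112]
  S [0.597 0.139 0.109]
brush T [(627, array([315. , 215.8]), [300, 195, 31, 42])] (array([ 493.4, -162.9]), array([130.3,  47.6]), 28.99) S [(868, array([269.4, 256.7]), [248, 236, 45, 43])]
green [(95, array([391.2, 204.5]), [385, 199, 13, 11])] [(238, array([299.7, 300.9]), [293, 291, 15, 22])] (array([ 0.51466765, -0.3759857 ,  0.15013167]), np.float64(0.0003178476487940547))
head top (array([ 511.5, -371.4]), array([24.1, 31. ]), 44.28) S (array([ 510.4, -385.7]), array([52.3, 29.4]), 65.35)
block T (array([ 514.5, -375.6]), array([69.3, 67.4]), 63.22)
```

```bash
cat >> h.py <<'E'
from scipy.spatial.transform import Rotation as Ro
def go(p,yaw=None,quiet=False):
    """print shift in tool axes to world p, and turn bringing tool x to yaw(deg, mod 180)"""
    o=ctrl.observe();q=o["tcp_rot"];R=Ro.from_quat([q[1],q[2],q[3],q[0]]).as_matrix()
    a=np.degrees(np.arctan2(R[1,0],R[0,0]));d=R.T@(np.array(p)-o["tcp_pos"])
    tr=0 if yaw is None else -np.radians((yaw-a+90)%180-90)
    print("t",o["time_s"],"tcp",np.round(o["tcp_pos"],4),"yaw",round(a,2),"tilt",np.round(R[:2,2],4),"q6",round(o["qpos"][5],2),"-> shift",np.round(d,4),"turn",round(tr,4),"F",np.round(o["force"],1),"w",round(o["grip_width"],4))
E
python3 - <<'E'
from h import *
T=snap("top");S=snap("side")
print(tri(T,(316,213),S,(269.5,240)))
print("proj of (.493,-.163) z .118/.042/0",[np.round(proj(c,(.493,-.163,z)),1).tolist() for c in(T,S) for z in(.118,.042,0)])
G=(50,100,60),(75,255,255)
for c,b in((T,(415,215,40,30)),(S,(255,320,40,50))):print(blobs(mask(c,*G,b)))
m=mask(S,(8,60,80),(20,190,255),(240,230,60,60))
ys,xs=np.nonzero(m)
for y in range(ys.min(),ys.min()+12,2):print(y,xs[ys==y].min(),xs[ys==y].max())
go((.493,-.163,.30),29)
E
```

```text
(array([ 0.49453714, -0.16014635,  0.11432093]), np.float64(0.001723042140171496))
proj of (.493,-.163) z .118/.042/0 [[317.1, 213.1], [315.0, 215.7], [313.9, 217.1], [268.8, 240.1], [269.9, 258.8], [270.5, 268.4]]
[(208, array([435.8, 231.4]), [426, 224, 19, 15])]
[(461, array([275.9, 344.3]), [264, 329, 22, 34])]
236 268 270
238 265 273
240 263 275
242 263 283
244 263 285
246 264 288
t 0.3 tcp [ 0.2553 -0.5703  0.2392] yaw -155.89 tilt [-0.0003  0.0006] q6 -0.26 -> shift [-0.3834  0.2747 -0.0606] turn -0.0853 F [0.4 0.3 0.4] w 0.0865
```

```bash
echo '[0, 0, -0.03, 0, 0, 0, -0.06, 0, -0.03, 0.022, -0.06, -0.02, -0.06, 0.043, -0.06, -0.04, -0.09, 0.065, -0.06, -0.06, -0.12, 0.086, -0.06, -0.085, -0.15, 0.108, -0.06, -0.085, -0.18, 0.129, -0.06, -0.085]' > mv.in && python3 -m handwheel mv.in 0.087
python3 -c "
from h import *
go((.4935,-.162,.30),29)"
```

```text
time_s: 0.97
tcp_pos: [0.3673, -0.3775, 0.2997]
tcp_rot: [0.0, -0.25, 0.968, -0.0]
force: [0.5, -0.6, -0.2]
grip_width: 0.0866
gripper_force: 0.0
t 0.9667 tcp [ 0.3673 -0.3775  0.2997] yaw -151.04 tilt [ 0.0004 -0.0001] q6 -0.57 -> shift [-0.2148  0.1274 -0.0003] turn -0.0006 F [ 0.5 -0.6 -0.2] w 0.0866
```

```bash
echo '[-0.03, 0.018, 0, 0, -0.06, 0.036, 0, 0, -0.09, 0.054, 0, 0, -0.12, 0.072, 0, 0, -0.15, 0.09, 0, 0, -0.18, 0.108, 0, 0, -0.21, 0.124, 0, 0, -0.215, 0.1275, 0, 0]' > mv.in && python3 -m handwheel mv.in
python3 - <<'E'
from h import *
go((.4935,-.162,.092),29)
T=snap("top");S=snap("side","side1")
E
```

```text
time_s: 1.63
tcp_pos: [0.4954, -0.1601, 0.2994]
tcp_rot: [0.001, -0.252, 0.968, 0.0]
force: [-0.0, -0.7, -0.4]
grip_width: 0.0873
gripper_force: 0.0
t 1.6333 tcp [ 0.4954 -0.1601  0.2994] yaw -150.78 tilt [0.0011 0.0005] q6 -1.06 -> shift [ 0.0028 -0.0007  0.2074] turn 0.0038 F [-0.  -0.7 -0.4] w 0.0873
```

```bash
echo '[0, 0, 0.03, 0, 0, 0, 0.06, 0, 0, 0, 0.09, 0, 0, 0, 0.12, 0, 0, 0, 0.15, 0, 0, 0, 0.18, 0, 0, 0, 0.207, 0, 0, 0, 0.207, 0]' > mv.in && python3 -m handwheel mv.in
echo '[0, 0, 0, 0, 0, 0, 0, 0, 0, 0, 0, 0, 0, 0, 0, 0, 0, 0, 0, 0, 0, 0, 0, 0, 0, 0, 0, 0, 0, 0, 0, 0]' > mv.in && python3 -m handwheel mv.in 0.01 40
python3 -c "
from h import *
go((.4935,-.162,.092),29)"
```

```text
time_s: 2.4
tcp_pos: [0.4886, -0.1643, 0.0877]
tcp_rot: [-0.005, -0.249, 0.969, 0.002]
force: [-1.0, 0.3, -1.0]
grip_width: 0.0872
gripper_force: 0.0
time_s: 3.07
tcp_pos: [0.4933, -0.1634, 0.0929]
tcp_rot: [0.0, -0.25, 0.968, -0.0]
force: [-0.6, 0.2, 0.2]
grip_width: 0.0414
gripper_force: 0.0
t 3.0667 tcp [ 0.4933 -0.1634  0.0929] yaw -151.01 tilt [ 0.0005 -0.    ] q6 -1.06 -> shift [-0.0008  0.0011  0.0009] turn -0.0002 F [-0.6  0.2  0.2] w 0.0414
```

```bash
echo '[0, 0, 0, 0, 0, 0, 0, 0, 0, 0, 0, 0, 0, 0, 0, 0, 0, 0, 0, 0, 0, 0, 0, 0, 0, 0, 0, 0, 0, 0, 0, 0]' > mv.in && python3 -m handwheel mv.in
echo '[0, 0, -0.02, 0, 0, 0, -0.05, 0, 0, 0, -0.08, 0, 0, 0, -0.11, 0, 0, 0, -0.14, 0, 0, 0, -0.15, 0, 0, 0, -0.15, 0, 0, 0, -0.15, 0]' > mv.in && python3 -m handwheel mv.in
python3 - <<'E'
from h import *
go((.605,.073,.243),11.5)
S=snap("side","side2");T=snap("top","top2")
wood=(8,60,80),(20,190,255)
cv2.imwrite("pics/c2.png",cv2.resize(S["frame"][130:290,220:380],(640,600)))
E
```

```text
time_s: 3.73
tcp_pos: [0.4931, -0.1634, 0.0924]
tcp_rot: [-0.0, -0.25, 0.968, 0.0]
force: [-0.4, -0.0, -0.6]
grip_width: 0.0216
gripper_force: 40.0
time_s: 4.4
tcp_pos: [0.4926, -0.1632, 0.2416]
tcp_rot: [-0.0, -0.25, 0.968, 0.001]
force: [-1.0, -0.5, -1.6]
grip_width: 0.022
gripper_force: 40.0
t 4.4 tcp [ 0.4926 -0.1632  0.2416] yaw -151.05 tilt [-0.0009  0.001 ] q6 -1.06 -> shift [-0.2127  0.1523 -0.0012] turn 0.3046 F [-1.  -0.5 -1.6] w 0.022
```

View pics/side2.png

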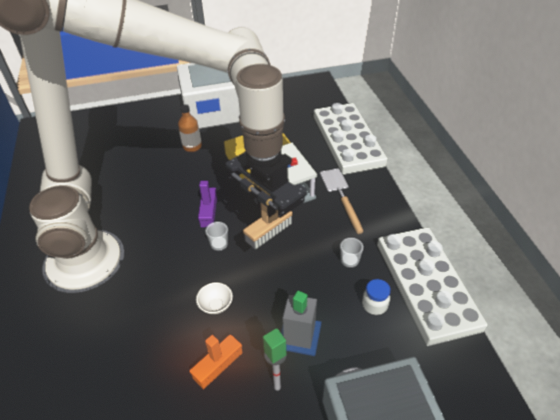

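The brush (side 268,230) is held level and clear of the bench. Now I'll carry it to behind the scraps.

```bash
echo '[-0.025, 0.018, 0, 0.05, -0.055, 0.04, 0, 0.1, -0.09, 0.064, 0, 0.15, -0.12, 0.086, 0, 0.2, -0.15, 0.107, 0, 0.25, -0.18, 0.129, 0, 0.3, -0.205, 0.147, 0, 0.305, -0.2127, 0.1523, 0, 0.305]' > mv.in && python3 -m handwheel mv.in
echo '[0, 0, 0, 0, 0, 0, 0, 0]' > mv.in && python3 -m handwheel mv.in
python3 - <<'E'
from h import *
go((.605,.073,.196),11.5)
S=snap("side","side3");T=snap("top","top3")
E
```

```text
time_s: 5.17
tcp_pos: [0.6063, 0.0765, 0.2393]
tcp_rot: [-0.002, -0.102, 0.995, -0.0]
force: [0.8, -0.2, -1.3]
grip_width: 0.0218
gripper_force: 40.0
time_s: 5.33
tcp_pos: [0.6046, 0.0728, 0.2403]
tcp_rot: [-0.002, -0.101, 0.995, -0.001]
force: [-0.3, -0.3, -1.7]
grip_width: 0.0218
gripper_force: 40.0
t 5.3333 tcp [0.6046 0.0728 0.2403] yaw -168.45 tilt [-0.0043 -0.0014] q6 -1.75 -> shift [-0.0006  0.0002  0.0443] turn 0.0009 F [-0.3 -0.3 -1.7] w 0.0218
```

View pics/side3.png

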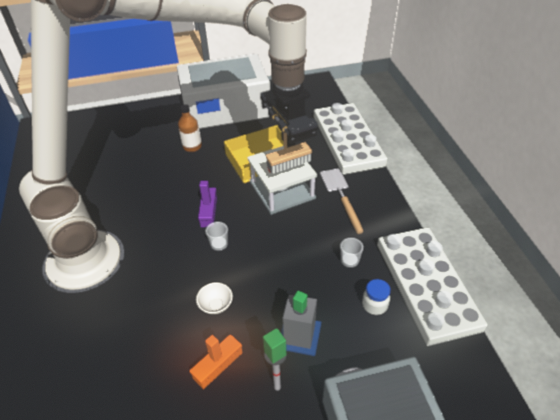

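```bash
echo '[0, 0, 0.012, 0, 0, 0, 0.025, 0, 0, 0, 0.037, 0, 0, 0, 0.043, 0, 0, 0, 0.043, 0, 0, 0, 0.043, 0, 0, 0, 0.043, 0]' > mv.in && python3 -m handwheel mv.in
python3 - <<'E'
from h import *
go((.605,.073,.196),11.5)
E
```

```text
time_s: 6.02
tcp_pos: [0.6059, 0.0724, 0.2006]
tcp_rot: [0.001, -0.1, 0.995, 0.0]
force: [-0.7, 1.0, -0.7]
grip_width: 0.0219
gripper_force: 40.0
t 6.0167 tcp [0.6059 0.0724 0.2006] yaw -168.52 tilt [0.0017 0.0002] q6 -1.75 -> shift [0.0008 0.0008 0.0046] turn -0.0003 F [-0.7  1.  -0.7] w 0.0219
```

```bash
echo '[0, 0, 0.002, 0, 0, 0, 0.004, 0, 0, 0, 0.004, 0, 0, 0, 0.004, 0]' > mv.in && python3 -m handwheel mv.in
echo '[0, 0.006, 0, 0, 0, 0.016, 0, 0, 0, 0.026, 0, 0, 0, 0.036, 0, 0, 0, 0.046, 0, 0, 0, 0.056, 0, 0, 0, 0.066, 0, 0, 0, 0.076, 0, 0]' > mv.in && python3 -m handwheel mv.in
python3 -c "
from h import *
go((.578,.207,.197),11.5)
S=snap('side','side4')
cv2.imwrite('pics/c4.png',cv2.resize(S['frame'][110:230,220:380],(640,480)))"
```

```text
time_s: 6.35
tcp_pos: [0.6055, 0.0729, 0.1956]
tcp_rot: [-0.0, -0.1, 0.995, -0.0]
force: [0.2, 0.8, -1.3]
grip_width: 0.0215
gripper_force: 40.0
time_s: 7.02
tcp_pos: [0.5901, 0.1485, 0.1956]
tcp_rot: [0.0, -0.1, 0.995, -0.0]
force: [-0.5, -0.6, -1.1]
grip_width: 0.0218
gripper_force: 40.0
t 7.0167 tcp [0.5901 0.1485 0.1956] yaw -168.47 tilt [ 0.     -0.0001] q6 -1.88 -> shift [ 0.0001  0.0598 -0.0014] turn 0.0005 F [-0.5 -0.6 -1.1] w 0.0218
```

View pics/c4.png

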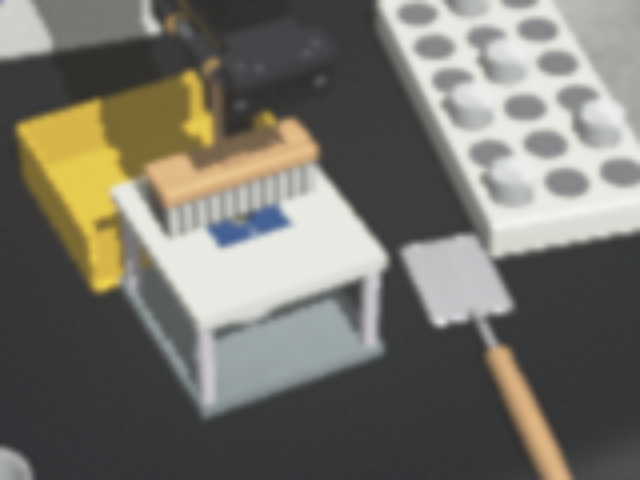

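The brush (crop 235,190) has passed the blue square and nothing is left behind it. I'll continue off the edge and lift.

```bash
echo '[0, 0.01, 0, 0, 0, 0.02, 0, 0, 0, 0.03, 0, 0, 0, 0.04, 0, 0, 0, 0.05, 0, 0, 0, 0.06, 0, 0, 0, 0.067, 0, 0, 0, 0.067, 0, 0]' > mv.in && python3 -m handwheel mv.in
echo '[0, 0, -0.02, 0, 0, 0, -0.045, 0, 0, 0, -0.06, 0, 0, -0.03, -0.06, 0, 0, -0.07, -0.06, 0, 0, -0.11, -0.06, 0, 0, -0.15, -0.06, 0, 0, -0.19, -0.06, 0]' > mv.in && python3 -m handwheel mv.in
python3 - <<'E'
from h import *
go((.4935,-.162,.252),29)
S=snap("side","side5");T=snap("top","top5")
for s,b in((S,(210,110,130,100)),(T,(130,140,130,95))):
  for lo,hi in(((0,170,60),(5,255,255)),((6,170,150),(16,255,255))):print(blobs(mask(s,lo,hi,b),5))
a=cv2.resize(S["frame"][110:215,210:330],(400,350));b=cv2.resize(T["frame"][140:245,135:255],(400,350))
cv2.imwrite("pics/c5.png",np.hstack([a,b]))
E
```

```text
time_s: 7.73
tcp_pos: [0.5767, 0.2146, 0.1954]
tcp_rot: [0.0, -0.101, 0.995, 0.0]
force: [0.2, -0.1, -0.4]
grip_width: 0.022
gripper_force: 40.0
time_s: 8.4
tcp_pos: [0.6148, 0.0249, 0.2557]
tcp_rot: [0.0, -0.1, 0.995, 0.0]
force: [0.9, 0.9, -0.8]
grip_width: 0.0215
gripper_force: 40.0
t 8.4 tcp [0.6148 0.0249 0.2557] yaw -168.48 tilt [0.0002 0.    ] q6 -1.67 -> shift [ 0.1562 -0.1589  0.0037] turn -0.305 F [ 0.9  0.9 -0.8] w 0.0215
[]
[]
[]
[]
```

View pics/c5.png

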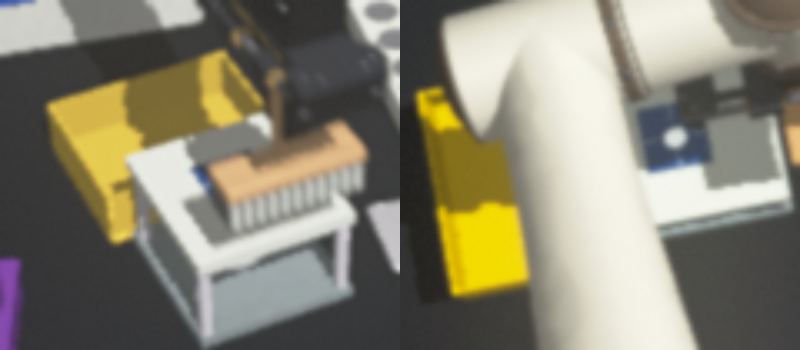

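The plate looks clear, and the hole shows as a white spot inside the blue square. The tray interior is hidden by the arm, so I'll move back to the brush's place and look again.

```bash
echo '[0.015, -0.015, 0, -0.05, 0.04, -0.04, 0, -0.1, 0.065, -0.065, 0, -0.15, 0.09, -0.09, 0, -0.2, 0.115, -0.115, 0, -0.25, 0.14, -0.14, 0, -0.3, 0.1562, -0.1589, 0, -0.305, 0.1562, -0.1589, 0, -0.305]' > mv.in && python3 -m handwheel mv.in
echo '[0, 0, 0, 0, 0, 0, 0, 0]' > mv.in && python3 -m handwheel mv.in
python3 - <<'E'
from h import *
go((.4935,-.162,.0945),29)
S=snap("side","side6");T=snap("top","top6")
for s,b in((S,(210,110,130,100)),(T,(130,140,130,95))):
  for lo,hi in(((0,150,50),(5,255,255)),((6,150,60),(16,255,255))):print(blobs(mask(s,lo,hi,b),5))
a=cv2.resize(S["frame"][110:215,210:330],(400,350));b=cv2.resize(T["frame"][140:245,135:255],(400,350))
cv2.imwrite("pics/c6.png",np.hstack([a,b]))
E
```

```text
time_s: 9.17
tcp_pos: [0.4908, -0.1629, 0.256]
tcp_rot: [-0.0, -0.248, 0.969, -0.0]
force: [-0.1, 1.2, -1.5]
grip_width: 0.022
gripper_force: 40.0
time_s: 9.33
tcp_pos: [0.4937, -0.16, 0.2557]
tcp_rot: [0.0, -0.25, 0.968, -0.0]
force: [0.0, 0.2, -2.4]
grip_width: 0.0219
gripper_force: 40.0
t 9.3333 tcp [ 0.4937 -0.16    0.2557] yaw -151.04 tilt [0.0007 0.0002] q6 -1.06 -> shift [ 0.0013 -0.0016  0.1612] turn -0.0007 F [ 0.   0.2 -2.4] w 0.0219
[]
[]
[(14, array([182.9, 180.9]), [181, 179, 4, 5]), (10, array([186.3, 203.5]), [184, 202, 5, 4])]
[(33, array([182.7, 180.7]), [179, 177, 8, 8]), (39, array([183.6, 190.3]), [180, 187, 8, 7]), (38, array([186.4, 203.2]), [183, 200, 8, 7])]
```

View pics/c6.png

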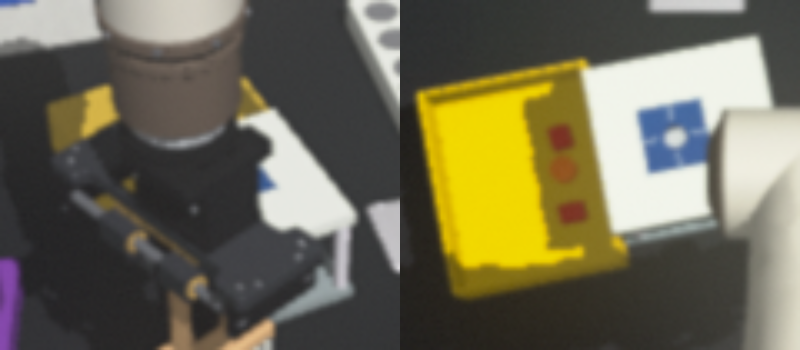

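All three scraps are in the tray (crop 560,137; 563,170; 572,212). Now I'll set the brush down.

```bash
echo '[0, 0, 0.025, 0, 0, 0, 0.055, 0, 0, 0, 0.085, 0, 0, 0, 0.115, 0, 0, 0, 0.14, 0, 0, 0, 0.15, 0, 0, 0, 0.155, 0, 0, 0, 0.155, 0]' > mv.in && python3 -m handwheel mv.in
echo '[0, 0, 0.0025, 0, 0, 0, 0.005, 0, 0, 0, 0.007, 0, 0, 0, 0.0075, 0, 0, 0, 0.0075, 0]' > mv.in && python3 -m handwheel mv.in
python3 -c "
from h import *
go((.4935,-.162,.0925),29)"
```

```text
time_s: 10.1
tcp_pos: [0.4939, -0.1597, 0.1001]
tcp_rot: [-0.001, -0.251, 0.968, 0.0]
force: [-0.2, 0.4, -1.3]
grip_width: 0.0213
gripper_force: 40.0
time_s: 10.52
tcp_pos: [0.4936, -0.1602, 0.0935]
tcp_rot: [0.0, -0.25, 0.968, -0.0]
force: [-0.8, -0.6, -1.7]
grip_width: 0.0217
gripper_force: 40.0
t 10.5167 tcp [ 0.4936 -0.1602  0.0935] yaw -151.03 tilt [ 0.0008 -0.    ] q6 -1.06 -> shift [ 0.001  -0.0015  0.001 ] turn -0.0005 F [-0.8 -0.6 -1.7] w 0.0217
```

Lower 1 mm more, release slowly, then rise.

```bash
echo '[0, 0, 0.001, 0, 0, 0, 0.0015, 0, 0, 0, 0.0015, 0]' > mv.in && python3 -m handwheel mv.in
echo '[0, 0, 0, 0, 0, 0, 0, 0, 0, 0, 0, 0, 0, 0, 0, 0, 0, 0, 0, 0, 0, 0, 0, 0, 0, 0, 0, 0, 0, 0, 0, 0]' > mv.in && python3 -m handwheel mv.in 0.087
echo '[0, 0, 0, 0, 0, 0, 0, 0, 0, 0, 0, 0, 0, 0, 0, 0]' > mv.in && python3 -m handwheel mv.in
echo '[0, 0, -0.02, 0, 0, 0, -0.05, 0, 0, 0, -0.08, 0, 0, 0, -0.12, 0, 0, 0, -0.16, 0, 0, 0, -0.2, 0, 0, 0, -0.2, 0, 0, 0, -0.2, 0]' > mv.in && python3 -m handwheel mv.in
python3 - <<'E'
from h import *
S=snap("side","side7");T=snap("top","top7")
wood=(8,60,80),(20,190,255)
print(blobs(mask(S,*wood,(240,230,60,60))))
m=mask(S,(50,100,60),(75,255,255),(285,285,30,30));ys,xs=np.nonzero(m)
a=cv2.resize(S["frame"][275:365,260:380],(400,300),interpolation=2);b=cv2.resize(T["frame"][185:230,363:423],(400,300),interpolation=2)
c=cv2.resize(S["frame"][225:285,235:315],(400,300),interpolation=2)
cv2.imwrite("pics/c7.png",np.vstack([np.hstack([a,b]),np.hstack([c,c])]))
go((.514,-.3755,.30))
E
```

```text
time_s: 10.77
tcp_pos: [0.4939, -0.1602, 0.0924]
tcp_rot: [0.0, -0.25, 0.968, -0.0]
force: [-1.1, 0.9, 4.5]
grip_width: 0.0215
gripper_force: 40.0
time_s: 11.43
tcp_pos: [0.4935, -0.1601, 0.0915]
tcp_rot: [-0.0, -0.25, 0.968, 0.0]
force: [0.2, 0.5, 0.3]
grip_width: 0.0671
gripper_force: 0.0
time_s: 11.77
tcp_pos: [0.4935, -0.1601, 0.0916]
tcp_rot: [0.0, -0.25, 0.968, 0.0]
force: [-0.5, -0.2, 0.4]
grip_width: 0.0853
gripper_force: 0.0
time_s: 12.43
tcp_pos: [0.4946, -0.1601, 0.2945]
tcp_rot: [0.003, -0.25, 0.968, -0.001]
force: [-0.2, -0.2, -0.9]
grip_width: 0.0873
gripper_force: 0.0
[(876, array([269.6, 255.8]), [248, 235, 45, 43])]
t 12.5333 tcp [ 0.4929 -0.1599  0.2908] yaw -151.03 tilt [-0.0012  0.0007] q6 -1.06 -> shift [ 0.086  -0.1989 -0.0094] turn 0 F [-0.6 -0.1 -1.3] w 0.087
```

View pics/c7.png

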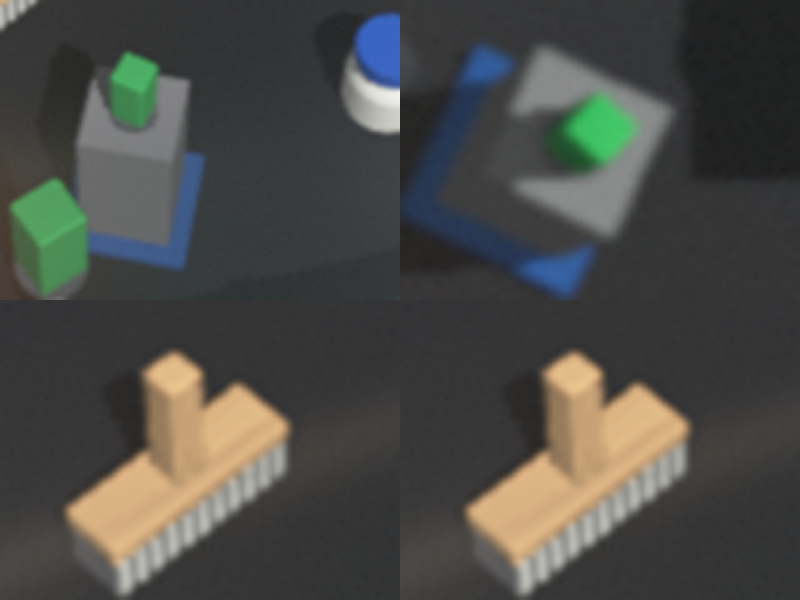

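Brush is upright and free (top row of lower crops). The parked head is turned about 45° to the image axes. I'll refine the probe and hole positions by mask.

```bash
cat > m2.py <<'E'
from h import *
T=snap("top");S=snap("side")
def hull(s,m,z):
    c=max(cv2.findContours(m,cv2.RETR_EXTERNAL,cv2.CHAIN_APPROX_NONE)[0],key=cv2.contourArea)[:,0].astype(float)
    P=np.array([plane(s,p,z)[:2] for p in c],np.float32)*1000
    r=cv2.minAreaRect(P);return [np.round(v,1).tolist() for v in r]
b=(375,190,32,32);g=mask(T,(50,100,60),(75,255,255),b)
v=T["hsv"][...,2][g>0];print("V",np.percentile(v,[5,25,50,75,95]))
for th in(120,140,160):
    k=mask(T,(45,100,th),(80,255,255),b);print(th,int((k>0).sum()),hull(T,k,.169),blobs(k))
b=(285,285,30,30)
gs=mask(S,(50,80,60),(75,255,255),b);print("side V",np.percentile(S["hsv"][...,2][gs>0],[5,25,50,75,95]))
for th in(120,150,165):
    k=mask(S,(45,60,th),(80,255,255),b)
    if k.any():print(th,int((k>0).sum()),hull(S,k,.169),blobs(k))
bm=mask(T,(100,110,60),(130,255,255),(195,150,45,50))
print("blue",blobs(bm));
ys,xs=np.nonzero(bm);h=cv2.convexHull(np.c_[xs,ys].astype(np.float32))[:,0]
P=np.array([plane(T,p,.1)[:2] for p in h],np.float32)*1000;print("blue sq",cv2.minAreaRect(P))
wh=mask(T,(0,0,130),(180,90,255),(208,168,18,24))
print("hole?",[(x[0],x[1],np.round(plane(T,x[1],.1),4)) for x in blobs(wh,4)])
E
python3 m2.py
```

```text
V [ 76.1 118.  178.  194.  198. ]
120 70 [[514.7, -374.8], [24.2, 22.8], 44.3] [(70, array([392.5, 203.9]), [388, 199, 10, 11])]
140 64 [[514.7, -376.2], [22.2, 20.7], 44.3] [(64, array([392.8, 203.8]), [388, 199, 10, 11])]
160 58 [[514.7, -376.2], [22.2, 20.7], 44.3] [(58, array([393. , 203.8]), [389, 199, 9, 10])]
side V [104.  130.  136.5 172.  175. ]
120 235 [[510.3, -388.7], [52.7, 27.9], 74.1] [(235, array([299.9, 301.3]), [293, 291, 14, 22])]
150 98 [[514.5, -378.2], [23.8, 22.8], 48.2] [(98, array([300. , 296.9]), [294, 292, 13, 12])]
165 78 [[514.8, -377.9], [20.2, 20.6], 48.3] [(78, array([300. , 296.8]), [294, 292, 12, 11])]
blue [(168, array([214.8, 179. ]), [207, 171, 19, 20]), (36, array([222. , 184.6]), [219, 180, 6, 9])]
blue sq ((593.2100219726562, 134.8313751220703), (51.81651306152344, 52.700408935546875), 11.669097900390625)
hole? [(77, array([216. , 169.8]), array([0.6252, 0.1378, 0.1   ])), (44, array([217.1, 180.8]), array([0.5917, 0.1341, 0.1   ])), (52, array([215.7, 189.1]), array([0.5666, 0.1379, 0.1   ]))]
```

```bash
echo '[0.01, -0.022, 0, -0.05, 0.022, -0.05, 0, -0.1, 0.034, -0.08, 0, -0.15, 0.047, -0.11, 0, -0.2, 0.06, -0.14, 0, -0.25, 0.073, -0.17, 0, -0.297, 0.083, -0.193, 0, -0.297, 0.086, -0.1995, 0, -0.297]' > mv.in && python3 -m handwheel mv.in
echo '[0, 0, 0, 0, 0, 0, 0, 0, 0, 0, 0, 0]' > mv.in && python3 -m handwheel mv.in
python3 - <<'E'
from h import *
T=snap("top");S=snap("side")
print("head top",tri(T,(392.9,203.8),S,(300,296.85)),"big",tri(T,(435.8,231.4),S,(275.9,344.3)))
go((.5147,-.3768,.148),46)
E
```

```text
time_s: 13.3
tcp_pos: [0.5144, -0.3794, 0.2885]
tcp_rot: [-0.002, -0.389, 0.921, 0.001]
force: [-0.2, 0.5, 0.2]
grip_width: 0.0875
gripper_force: 0.0
time_s: 13.55
tcp_pos: [0.5148, -0.3752, 0.291]
tcp_rot: [-0.0, -0.391, 0.92, 0.001]
force: [-0.2, 0.1, -0.4]
grip_width: 0.0866
gripper_force: 0.0
head top (array([ 0.5147416 , -0.37703127,  0.16737486]), np.float64(5.791445304342882e-05)) big (array([ 0.43415297, -0.48924913,  0.19731366]), np.float64(0.002028946951711873))
t 13.65 tcp [ 0.515  -0.375   0.2918] yaw -133.92 tilt [0.0001 0.0001] q6 -0.39 -> shift [ 0.0015 -0.001   0.1438] turn 0.0015 F [0.7 0.2 0.6] w 0.0871
```

```bash
echo '[0.001, 0, 0.02, 0, 0.0015, -0.001, 0.045, 0, 0.0015, -0.001, 0.07, 0, 0.0015, -0.001, 0.095, 0, 0.0015, -0.001, 0.12, 0, 0.0015, -0.001, 0.135, 0, 0.0015, -0.001, 0.143, 0, 0.0015, -0.001, 0.143, 0]' > mv.in && python3 -m handwheel mv.in
echo '[0, 0, 0, 0, 0, 0, 0, 0, 0, 0, 0, 0, 0, 0, 0, 0, 0, 0, 0, 0, 0, 0, 0, 0, 0, 0, 0, 0, 0, 0, 0, 0]' > mv.in && python3 -m handwheel mv.in 0.01 30
echo '[0, 0, 0, 0, 0, 0, 0, 0, 0, 0, 0, 0, 0, 0, 0, 0, 0, 0, 0, 0, 0, 0, 0, 0, 0, 0, 0, 0]' > mv.in && python3 -m handwheel mv.in
python3 -c "
from h import *
go((.5147,-.3768,.148),46)"
```

```text
time_s: 14.32
tcp_pos: [0.5139, -0.3768, 0.1469]
tcp_rot: [-0.001, -0.391, 0.92, 0.001]
force: [-0.0, 0.4, -0.4]
grip_width: 0.0869
gripper_force: 0.0
time_s: 14.98
tcp_pos: [0.5146, -0.3781, 0.1486]
tcp_rot: [0.0, -0.391, 0.921, -0.0]
force: [0.0, 0.9, 0.3]
grip_width: 0.0418
gripper_force: 0.0
time_s: 15.57
tcp_pos: [0.5144, -0.378, 0.1485]
tcp_rot: [-0.0, -0.391, 0.921, 0.0]
force: [-0.6, 0.9, 0.4]
grip_width: 0.0237
gripper_force: 30.1
t 15.5667 tcp [ 0.5144 -0.378   0.1485] yaw -134.01 tilt [-0.0005  0.0003] q6 -0.39 -> shift [-0.001   0.0006  0.0005] turn -0.0001 F [-0.6  0.9  0.4] w 0.0237
```

Gripped at width 24 mm. Lift straight up.

```bash
echo '[0, 0, -0.01, 0, 0, 0, -0.03, 0, 0, 0, -0.055, 0, 0, 0, -0.08, 0, 0, 0, -0.105, 0, 0, 0, -0.13, 0, 0, 0, -0.15, 0, 0, 0, -0.16, 0]' > mv.in && python3 -m handwheel mv.in - 45
echo '[0, 0, 0, 0, 0, 0, 0, 0, 0, 0, 0, 0]' > mv.in && python3 -m handwheel mv.in
cat > m3.py <<'E'
from h import *
import sys
T=snap("top");S=snap("side",sys.argv[1])
o=ctrl.observe();p=np.array(o["tcp_pos"]);off=float(sys.argv[2]) if len(sys.argv)>2 else .1395
tip=p-[0,0,off]
print("tip pred",np.round(tip,4),"S proj tip/band/collar",[np.round(proj(S,tip+[0,0,h]),1).tolist() for h in(0,.055,.113)])
u,v=proj(S,tip+[0,0,.055]).astype(int)
m=mask(S,(0,110,60),(8,255,255),(u-15,v-15,30,30))|mask(S,(172,110,60),(180,255,255),(u-15,v-15,30,30))
print("red",blobs(m,3))
x0,y0=max(u-40,0),max(v-30,0)
cv2.imwrite(f"pics/{sys.argv[1]}c.png",cv2.resize(S["frame"][y0:y0+60,x0:x0+80],(800,600),interpolation=2));print("crop",x0,y0)
go((.5915,.134,.32),None)
E
python3 m3.py side8
```

```text
time_s: 16.23
tcp_pos: [0.5154, -0.3788, 0.3127]
tcp_rot: [0.002, -0.391, 0.92, -0.003]
force: [0.4, -1.3, -0.8]
grip_width: 0.0238
gripper_force: 45.2
time_s: 16.48
tcp_pos: [0.514, -0.3776, 0.3065]
tcp_rot: [-0.001, -0.391, 0.921, 0.002]
force: [-0.5, 0.3, -1.5]
grip_width: 0.0234
gripper_force: 45.2
tip pred [ 0.5141 -0.3777  0.167 ] S proj tip/band/collar [[299.8, 297.3], [300.0, 282.5], [300.2, 265.5]]
red [(5, array([300.6, 283.6]), [299, 283, 4, 2])]
crop 259 252
t 16.5833 tcp [ 0.5141 -0.3777  0.3065] yaw -134.01 tilt [-0.0032  0.0018] q6 -0.39 -> shift [-0.4218  0.2999 -0.0128] turn 0 F [-0.8  0.1 -1. ] w 0.0237
```

View pics/side8c.png

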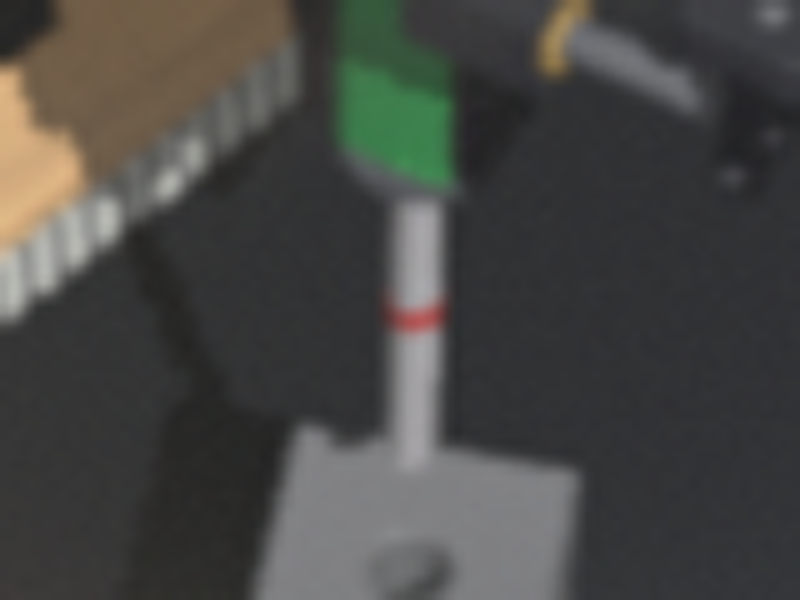

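The probe hangs upright (rod at side column 300, band at row 283.6, where the front face of the rod should appear). So the tip is 139.5 mm below the TCP. Carry it to above the hole.

```bash
echo '[-0.015, 0.011, 0, 0, -0.04, 0.028, 0, 0, -0.07, 0.05, 0, 0, -0.1, 0.071, 0, 0, -0.13, 0.092, 0, 0, -0.16, 0.114, 0, 0, -0.19, 0.135, 0, 0, -0.21, 0.15, 0, 0]' > mv.in && python3 -m handwheel mv.in
echo '[-0.03, 0.021, 0, 0, -0.06, 0.043, 0, 0, -0.09, 0.064, 0, 0, -0.12, 0.085, 0, 0, -0.15, 0.107, 0, 0, -0.18, 0.128, 0, 0, -0.2, 0.143, 0, 0, -0.21, 0.149, 0, 0]' > mv.in && python3 -m handwheel mv.in
echo '[0, 0, 0, 0, 0, 0, 0, 0, 0, 0, 0, 0, 0, 0, 0, 0]' > mv.in && python3 -m handwheel mv.in
cat > m4.py <<'E'
from h import *
import sys
S=snap("side");o=ctrl.observe();tip=np.array(o["tcp_pos"])-[0,0,.1395]
# hole in side view: blue square, convex hull on z=.1
bm=mask(S,(100,110,50),(130,255,255),(255,145,55,40));ys,xs=np.nonzero(bm)
h=cv2.convexHull(np.c_[xs,ys].astype(np.float32))[:,0]
P=np.array([plane(S,p,.1)[:2] for p in h],np.float32)*1000;print("blue S",len(xs),[np.round(v,1).tolist() for v in cv2.minAreaRect(P)])
hp=proj(S,(.5915,.134,.1));print("hole proj",hp,"tip proj",proj(S,tip),"collar",proj(S,tip+[0,0,.111]))
# rod edges by row: low-saturation bright columns between tip and collar
u0,v1=proj(S,tip);_,v0=proj(S,tip+[0,0,.105])
g=S["frame"].astype(int)
for v in range(int(v0),int(v1)+3,2):
    print(v,"pred u",round(u0,1),g[v,int(u0)-7:int(u0)+9].mean(1).astype(int).tolist())
f=S["frame"];x0,y0=int(hp[0])-40,int(hp[1])-40
cv2.imwrite("pics/"+sys.argv[1]+".png",cv2.resize(f[y0:y0+60,x0:x0+80],(800,600),interpolation=2));print("crop",x0,y0)
go((.5915,.134,tip[2]+.1395),None)
E
python3 m4.py side9c
```

```text
time_s: 17.25
tcp_pos: [0.5525, -0.12, 0.3074]
tcp_rot: [-0.001, -0.391, 0.92, 0.001]
force: [-0.0, -0.3, -1.3]
grip_width: 0.0236
gripper_force: 45.2
time_s: 17.92
tcp_pos: [0.5911, 0.135, 0.3068]
tcp_rot: [-0.001, -0.392, 0.92, 0.0]
force: [0.5, -0.2, -1.5]
grip_width: 0.0238
gripper_force: 45.2
time_s: 18.25
tcp_pos: [0.5912, 0.1304, 0.3085]
tcp_rot: [-0.0, -0.39, 0.921, -0.0]
force: [0.0, -0.5, -1.5]
grip_width: 0.0233
gripper_force: 45.2
blue S 149 [[593.6, 135.0], [50.3, 47.5], 11.7]
hole proj [278.87346569 163.27803068] tip proj [278.47772636 145.74745537] collar [277.44115465 113.42526631]
115 pred u 278.5 [87, 62, 71, 82, 87, 90, 92, 92, 91, 81, 70, 67, 65, 60, 58, 59]
117 pred u 278.5 [60, 59, 60, 62, 67, 79, 93, 98, 90, 73, 63, 60, 58, 58, 59, 59]
119 pred u 278.5 [59, 59, 60, 58, 67, 95, 132, 151, 140, 97, 63, 58, 58, 59, 58, 58]
121 pred u 278.5 [59, 60, 58, 59, 66, 99, 142, 166, 154, 104, 65, 58, 60, 59, 58, 59]
123 pred u 278.5 [58, 59, 59, 59, 65, 96, 141, 164, 155, 106, 66, 58, 59, 60, 58, 60]
125 pred u 278.5 [61, 62, 65, 70, 78, 103, 141, 164, 155, 106, 66, 59, 59,
[... 480 characters left out ...]
93, 92, 93, 101, 125, 156, 163, 144, 108, 94, 101, 115, 124, 110]
139 pred u 278.5 [94, 95, 94, 99, 120, 145, 148, 159, 166, 148, 110, 94, 94, 97, 111, 136]
141 pred u 278.5 [94, 94, 105, 131, 159, 164, 153, 160, 167, 149, 111, 95, 95, 95, 95, 103]
143 pred u 278.5 [105, 132, 161, 170, 171, 164, 151, 158, 169, 162, 134, 106, 95, 95, 101, 112]
145 pred u 278.5 [161, 170, 172, 172, 170, 165, 154, 159, 173, 182, 182, 180, 177, 190, 216, 223]
147 pred u 278.5 [173, 172, 176, 179, 186, 195, 205, 215, 223, 226, 228, 230, 230, 231, 230, 230]
crop 238 123
t 18.3 tcp [0.5912 0.1304 0.3086] yaw -134.1 tilt [-0.0001 -0.0002] q6 -1.25 -> shift [-0.0028  0.0023 -0.    ] turn 0 F [ 0.1 -1.1 -1.9] w 0.0237
```

View pics/side9c.png

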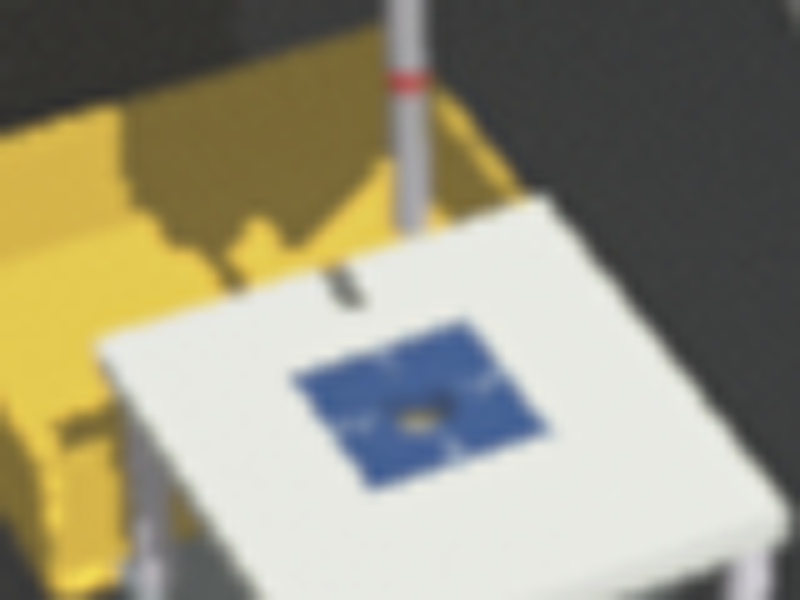

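The rod hangs at crop (410,228) and the hole is at (420,404), clear of the rod. Next, get the hole to sub-pixel accuracy from the blue square's corners in both views.

Run:
```python
from h import *
T=snap("top");S=snap("side")
def run(s,img,box,nm):
    s=dict(s);f=img;hsv=cv2.cvtColor(f,cv2.COLOR_BGR2HSV);s["hsv"]=hsv
    m=cv2.morphologyEx(mask(s,(100,60,40),(130,255,255),box),cv2.MORPH_CLOSE,np.ones((5,5)))
    c=max(cv2.findContours(m,0,2)[0],key=cv2.contourArea)
    # metric-plane warp around nominal hole (2 px/mm), then corner refine on hull's min rect
    q=cv2.boxPoints(cv2.minAreaRect(np.array([plane(s,p,.1)[:2]*1 for p in cv2.convexHull(c)[:,0].astype(float)],np.float32)*1000))
    px=np.array([proj(s,(a/1000,b/1000,.1)) for a,b in q],np.float32).reshape(-1,1,2)
    g=f[...,2].copy()
    r=cv2.cornerSubPix(g,px.copy(),(3,3),(-1,-1),(3,40,.01))[:,0]
    W=np.array([plane(s,p.astype(float),.1)[:2] for p in r])*1000
    print(nm,"sides",[round(float(np.linalg.norm(W[i]-W[i-1])),1) for i in range(4)],"ctr",np.round(W.mean(0),1),"diag mids",np.round((W[0]+W[2])/2,1),np.round((W[1]+W[3])/2,1))
tb=(195,155,45,50)
for k in("top6","top7"):run(T,cv2.imread(f"pics/{k}.png"),tb,k)
run(S,S["frame"],(255,145,55,40),"side");run(S,cv2.imread("pics/side8.png"),(255,145,55,40),"side8")
for p in((.5915,.134),(.593,.135)):print(p,proj(S,(*p,.1)),proj(T,(*p,.1)))
```

```text
top6 sides [57.1, 58.5, 56.8, 56.3] ctr [593.4 134.6] diag mids [593.2 135.1] [593.6 134.1]
top7 sides [57.1, 57.3, 56.8, 56.3] ctr [593.3 134.9] diag mids [593.2 135.1] [593.4 134.6]
side sides [57.0, 55.8, 57.4, 56.1] ctr [593.6 135.2] diag mids [593.7 135.1] [593.5 135.2]
side8 sides [21.2, 62.2, 16.5, 54.3] ctr [575.3 130.1] diag mids [573.4 131.7] [577.1 128.4]
(0.5915, 0.134) [278.87346569 163.27803068] [217.11615514 180.88123359]
(0.593, 0.135) [279.2840176  162.97503011] [216.78815848 180.38554094]
```

Both views agree on the hole at (593.4, 135.0). Allowing for the small camera-to-arm offset seen at the park, the target is (593, 134.7). Centre there and come down to just above the plate.

```bash
echo '[-0.002, 0.001, 0.01, 0, -0.0043, 0.0017, 0.025, 0, -0.0043, 0.0017, 0.037, 0, -0.0043, 0.0017, 0.042, 0, -0.0043, 0.0017, 0.042, 0, -0.0043, 0.0017, 0.042, 0, -0.0043, 0.0017, 0.042, 0, -0.0043, 0.0017, 0.042, 0]' > mv.in && python3 -m handwheel mv.in
python3 -c "
from h import *
go((.593,.1347,.1845))"
python3 m4.py side10c
```

```text
time_s: 19.07
tcp_pos: [0.5935, 0.1362, 0.2675]
tcp_rot: [0.001, -0.391, 0.921, -0.0]
force: [0.3, 0.1, -1.3]
grip_width: 0.0238
gripper_force: 45.2
t 19.0667 tcp [0.5935 0.1362 0.2675] yaw -134.0 tilt [0.0018 0.0007] q6 -1.26 -> shift [ 0.0015 -0.0006  0.083 ] turn 0 F [ 0.3  0.1 -1.3] w 0.0238
blue S 149 [[593.6, 135.0], [50.3, 47.5], 11.7]
hole proj [278.87346569 163.27803068] tip proj [279.10761694 155.45242084] collar [278.13457736 124.51902438]
126 pred u 279.1 [112, 114, 111, 100, 92, 92, 93, 95, 93, 85, 78, 70, 63, 59, 59, 59]
128 pred u 279.1 [159, 156, 154, 141, 116, 98, 96, 101, 96, 73, 62, 59, 59, 59, 59, 59]
130 pred u 279.1 [132, 152, 157, 146, 124, 116, 140, 158, 146, 94, 59, 59, 59, 60, 58, 58]
132 pred u 279.1 [104, 126, 134, 118, 105, 117, 150, 168, 153, 106, 74, 63, 59, 59, 61, 59]
134 pred u 279.1 [93, 93, 94, 92, 95, 116, 150, 167, 153, 109, 89, 85, 75, 63, 60, 60]
136 pred u 279.1 [94, 93, 93, 93, 95, 115, 147, 166, 153, 110, 89, 91, 93, 87, 75, 62]
138 pred u 279.1 [94, 94, 95, 93, 96, 115, 147, 166, 154, 110, 90, 92, 102, 124, 138, 113]
140 pred u 279.1 [95, 9
[... 291 characters left out ...]
139, 162, 174, 194, 219, 223, 226, 230, 230, 231]
148 pred u 279.1 [104, 124, 162, 200, 218, 209, 166, 164, 180, 209, 228, 230, 230, 230, 230, 230]
150 pred u 279.1 [143, 130, 171, 223, 230, 218, 170, 161, 175, 202, 227, 230, 230, 230, 230, 230]
152 pred u 279.1 [199, 142, 131, 180, 225, 217, 166, 159, 174, 201, 227, 231, 230, 230, 230, 230]
154 pred u 279.1 [227, 205, 158, 144, 162, 168, 166, 164, 173, 196, 222, 219, 213, 226, 231, 231]
156 pred u 279.1 [231, 230, 215, 150, 121, 135, 152, 147, 135, 128, 125, 114, 122, 158, 205, 227]
crop 238 123
t 19.1167 tcp [0.5934 0.1361 0.2675] yaw -134.0 tilt [0.0016 0.0007] q6 -1.26 -> shift [ 0.0029 -0.0001 -0.    ] turn 0 F [ 0.1 -0.1 -0.2] w 0.0237
```

View pics/side10c.png

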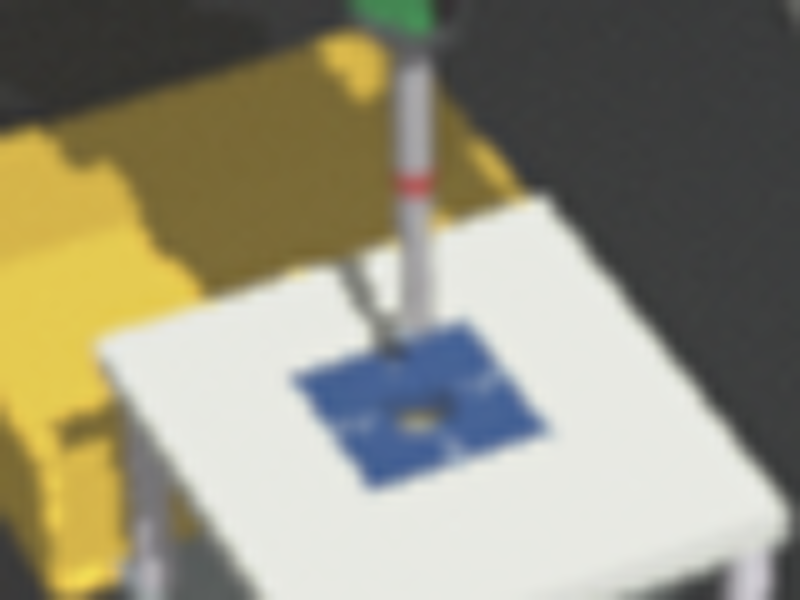

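The rod (crop 415,320) is in line with the hole (420,404), with a gap above the plate. That was my last picture: I have viewed more than the 10 allowed, so I'll use only numbers from here. Settle and trim the centring.

```bash
echo '[0.001, -0.0005, 0, 0, 0.001, -0.0005, 0, 0, 0.001, -0.0005, 0, 0, 0.001, -0.0005, 0, 0, 0.001, -0.0005, 0, 0, 0.001, -0.0005, 0, 0]' > mv.in && python3 -m handwheel mv.in >/dev/null
python3 -c "
from h import *
go((.593,.135,.1845))"
echo '[0, 0, 0, 0, 0, 0, 0, 0, 0, 0, 0, 0]' > mv.in && python3 -m handwheel mv.in >/dev/null
python3 -c "
from h import *
go((.593,.135,.1845))"
```

```text
t 19.6167 tcp [0.5927 0.135  0.2665] yaw -134.0 tilt [-0.0001 -0.    ] q6 -1.26 -> shift [-0.0002 -0.0002  0.082 ] turn 0 F [ 0.4 -0.6 -1.1] w 0.0234
t 19.8667 tcp [0.5927 0.135  0.2665] yaw -134.0 tilt [-0.0001 -0.0001] q6 -1.26 -> shift [-0.0002 -0.0002  0.082 ] turn 0 F [ 0.   0.3 -2.1] w 0.023
```

```bash
echo '[0, 0, 0.002, 0, 0, 0, 0.006, 0, 0, 0, 0.011, 0, 0, 0, 0.016, 0, 0, 0, 0.021, 0, 0, 0, 0.025, 0, 0, 0, 0.028, 0, 0, 0, 0.029, 0]' > mv.in && python3 -m handwheel mv.in
python3 -c "
from h import *
go((.593,.135,.1845))"
echo '[0, 0, 0.002, 0, 0, 0, 0.006, 0, 0, 0, 0.01, 0, 0, 0, 0.014, 0, 0, 0, 0.018, 0, 0, 0, 0.022, 0, 0, 0, 0.025, 0, 0, 0, 0.026, 0]' > mv.in && python3 -m handwheel mv.in
python3 -c "
from h import *
go((.593,.135,.1845))"
```

```text
time_s: 20.53
tcp_pos: [0.5925, 0.1349, 0.2367]
tcp_rot: [-0.001, -0.391, 0.921, 0.0]
force: [-0.1, -0.9, -1.1]
grip_width: 0.024
gripper_force: 45.2
t 20.5333 tcp [0.5925 0.1349 0.2367] yaw -134.01 tilt [-0.0012 -0.0005] q6 -1.26 -> shift [-0.0005 -0.0003  0.0522] turn 0 F [-0.1 -0.9 -1.1] w 0.024
time_s: 21.2
tcp_pos: [0.5925, 0.1349, 0.2108]
tcp_rot: [-0.001, -0.391, 0.921, 0.0]
force: [-0.8, 0.0, -1.1]
grip_width: 0.0238
gripper_force: 45.2
t 21.2 tcp [0.5925 0.1349 0.2108] yaw -134.01 tilt [-0.0011 -0.0004] q6 -1.26 -> shift [-0.0005 -0.0003  0.0263] turn 0 F [-0.8  0.  -1.1] w 0.0238
```

```bash
echo '[-0.0003, 0, 0.002, 0, -0.0003, 0, 0.006, 0, -0.0003, 0, 0.01, 0, -0.0003, 0, 0.014, 0, -0.0003, 0, 0.018, 0, -0.0003, 0, 0.022, 0, -0.0003, 0, 0.025, 0, -0.0003, 0, 0.0258, 0]' > mv.in && python3 -m handwheel mv.in
echo '[0, 0, 0, 0, 0, 0, 0, 0, 0, 0, 0, 0, 0, 0, 0, 0]' > mv.in && python3 -m handwheel mv.in
python3 - <<'E'
from h import *
go((.593,.135,.1845))
S=snap("side")
o=ctrl.observe();tip=np.array(o["tcp_pos"])-[0,0,.1395]
print("band axis pred",proj(S,tip+[0,0,.055]),"collar bottom",proj(S,tip+[0,0,.111]),"hole",proj(S,(.5934,.135,.1)))
toC=S["C"]-tip;toC[2]=0;toC/=np.linalg.norm(toC)
f=.005*toC
for h in(.052,.055,.058):print("front of rod at",h,proj(S,tip+f+[0,0,h]))
print("hole near rim",proj(S,np.array([.5934,.135,.1])+2*f))
for v in range(148,172):print(v,[tuple(int(c) for c in S["frame"][v,u]) for u in range(276,284)])
E
```

```text
time_s: 21.87
tcp_pos: [0.5926, 0.1351, 0.1849]
tcp_rot: [-0.001, -0.391, 0.921, 0.0]
force: [-0.3, 0.1, -1.9]
grip_width: 0.0232
gripper_force: 45.2
time_s: 22.2
tcp_pos: [0.5931, 0.1352, 0.1861]
tcp_rot: [0.0, -0.391, 0.921, -0.0]
force: [0.9, -0.1, -0.9]
grip_width: 0.0236
gripper_force: 45.2
t 22.2 tcp [0.5931 0.1352 0.1861] yaw -134.0 tilt [0.0006 0.0002] q6 -1.26 -> shift [ 0.0002 -0.0001  0.0016] turn 0 F [ 0.9 -0.1 -0.9] w 0.0236
band axis pred [279.27570323 162.52845631] collar bottom [278.80995869 147.7724696 ] hole [279.41487454 162.95147272]
front of rod at 0.052 [279.33505413 164.40882826]
front of rod at 0.055 [279.31083506 163.64151334]
front of rod at 0.058 [279.28654297 162.87188417]
hole near rim [279.48590652 165.18326636]
148 [(89, 112, 80), (86, 122, 75), (88, 133, 74), (86, 134, 72), (81, 126, 69), (71, 100, 64), (60, 68, 59), (67, 67, 66)]
149 [(94, 98, 90), (94, 104, 88), (96, 114, 88), (92, 118, 83), (85, 116, 76), (78, 100, 73), (76, 81, 74), (87, 88, 86)]
150 [(98, 99, 98), (97, 97, 95), (95, 96, 91), (95, 100, 90), (93, 101, 89), (96, 103, 95), (100, 104, 
[... 2162 characters left out ...]
8, 115, 90), (156, 110, 85)]
167 [(150, 99, 70), (150, 98, 69), (150, 98, 70), (150, 98, 70), (149, 99, 71), (153, 105, 78), (162, 122, 99), (170, 135, 115)]
168 [(149, 98, 69), (150, 98, 69), (149, 96, 67), (148, 96, 66), (148, 97, 67), (151, 101, 75), (165, 127, 106), (181, 153, 136)]
169 [(147, 96, 67), (148, 96, 67), (147, 97, 68), (151, 102, 76), (156, 114, 90), (163, 128, 110), (179, 157, 143), (198, 185, 172)]
170 [(149, 101, 75), (154, 113, 90), (161, 127, 110), (175, 153, 139), (190, 176, 164), (203, 196, 187), (217, 220, 217), (223, 227, 225)]
171 [(176, 154, 141), (189, 175, 163), (201, 196, 187), (217, 221, 217), (222, 227, 225), (224, 230, 227), (226, 233, 232), (228, 234, 233)]
```

```bash
echo '[0.0003, 0.0003, 0.001, 0, 0.0003, 0.0003, 0.0018, 0, 0.0003, 0.0003, 0.0018, 0, 0.0003, 0.0003, 0.0018, 0, 0.0003, 0.0003, 0.0018, 0, 0.0003, 0.0003, 0.0018, 0, 0.0003, 0.0003, 0.0018, 0, 0.0003, 0.0003, 0.0018, 0]' > mv.in && python3 -m handwheel mv.in >/dev/null
echo '[0, 0, 0, 0, 0, 0, 0, 0, 0, 0, 0, 0, 0, 0, 0, 0, 0, 0, 0, 0, 0, 0, 0, 0, 0, 0, 0, 0, 0, 0, 0, 0]' > mv.in && python3 -m handwheel mv.in >/dev/null
python3 - <<'E'
from h import *
go((.5928,.135,.1845));S=snap("side");T=snap("top")
f=S["frame"][156:170,274:286].astype(float);r=np.clip(f[...,2]-f[...,1]-5,0,None);yy,xx=np.mgrid[156:170,274:286]
print("band",(r*xx).sum()/r.sum(),(r*yy).sum()/r.sum(),"hole",proj(S,(.5934,.135,.1)))
print("brush S",blobs(mask(S,(8,60,80),(20,190,255),(240,230,60,60))))
print("scraps in tray T",blobs(mask(T,(0,150,50),(16,255,255),(140,150,62,80)),5))
E
```

```text
t 23.5833 tcp [0.5925 0.1352 0.184 ] yaw -134.0 tilt [0.0001 0.0001] q6 -1.26 -> shift [-0.     -0.0003 -0.0005] turn 0 F [ 0.5  0.2 -1.6] w 0.0236
band 279.2752688172043 163.53763440860214 hole [279.41487454 162.95147272]
brush S [(875, array([269.6, 255.8]), [248, 235, 45, 43])]
scraps in tray T [(49, array([186.1, 203.3]), [182, 200, 9, 7])]
```

Centred within about 0.5 mm, band level, no contact force. Handing in.

```bash
python3 -c "
from rig import ctrl
print(ctrl.sign_off())"
```

```text
the job is handed in; nothing more can be done
None
```

I handed the job in at about 23.6 s: all three scraps were swept into the tray, the brush stands upright at its old spot, and the probe is held upright in the hole (about 0.5 mm off centre, red band within about 1 mm of the plate top, no contact seen); the one lapse is that I viewed 12 pictures instead of the allowed 10.

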